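Slide the saucepan onto the small ring

TASK

On the hob, slide the saucepan (the deep pan with one long handle) off the large cooking ring and over to the small ring, keeping its bottom on the glass all the way: do not lift or tip it. Leave it standing centred on the small ring, let go of it, and leave the frying pan and the bowl beside the hob where they are.

Things in the scene. Friction and masses are not known exactly. Their poses are not given: they have to be found in the camera images.
- saucepan_centre (a point): Open, empty steel saucepan, 140 mm across, 80 mm tall, 0.4 to 0.9 kg, standing on the large ring. Point: on its axis, 40 mm above its bottom; z up. Its one handle runs level along -x of this frame: a wood bar 18 mm wide, 16 mm high, from 88 to 193 mm from the axis, centre line 60 mm above the pan's bottom. Pinch it across its width from above, about 140 mm from the axis; nothing is near it.
- small_ring_centre (a point): Centre of the smaller of two white circles printed on the hob's flat black glass, on the glass, 40 mm above the table; z up. Circle 160 mm across, small cross in its middle; it may be the left or the right one. The large circle is 220 mm across, its centre 300 mm away along the hob, a fixed slab of 320 by 560 mm with nothing else standing on it.
- frying_pan: Bystander: low steel frying pan on the table beside the hob, 210 mm across, 42 mm tall, one long wooden handle along its -x, reaching 253 mm from its axis. Origin: centre of its underside; z up.
- bowl: Bystander: steel bowl on the table at the other side of the hob, 220 mm across the rim, 85 mm tall. Origin: centre of its underside; z up.

How it is judged:
At the end, for the whole second after the job is handed in: The saucepan stands upright on the glass, its axis within 20 mm of the centre of the small ring; the frying pan and the bowl are within 30 mm of where they were (horizontal distance between saucepan_centre and small_ring_centre below 0.02 m and angle between saucepan_centre's own z axis and vertical below 0.05 rad and height (world z) of saucepan_centre between 0.075 and 0.085 m and not (distance of frying_pan from where it was at the start of the episode above 0.03 m) and not (distance of bowl from where it was at the start of the episode above 0.03 m)); the robot touches nothing.
It fails at once if the saucepan is lifted: its centre rises more than 12 mm above its height when standing on the glass (height (world z) of saucepan_centre above 0.092 m).
It fails at once if the saucepan is tipped by more than about 12 degrees (angle between saucepan_centre's own z axis and vertical above 0.21 rad).
It fails at once if the frying pan or the bowl is pushed more than 30 mm away (distance of any of frying_pan, bowl from where it was at the start of the episode above 0.03 m).
It also fails if it takes over 38 s, if anything falls off the work surface, if the arm or the gripper's body presses on something with over 40 N, if the wrist force passes 120 N, or if a joint passes its speed limit or range.

ROBOT

A 6-joint arm with a two-finger parallel gripper is mounted at the origin on the work surface. World frame = base frame: x ahead of the robot, y to its left, z up, the work surface at z = 0. Lengths are in m, angles in rad, forces in N, time in s.
With the tool pointing down it reaches from about 0.4 to 0.825 m from the base axis. Payload 7 kg.
Tool frame: the origin (TCP) lies at the centre of the arm's flange, where the gripper is bolted on; the fingertips stand 178 mm ahead of it and the grasp point (between the pads) lies 159 mm ahead of it; z points along the fingers, y is the direction in which the jaws open and shut (so a half turn about z gives the same grasp; the last joint's range is limited). The gripper opens to 88 mm and grips with 3 to 60 N. Pads are 19 mm wide; open, the fingers measure 130 mm over their backs; the gripper's body (78 mm by 193 mm) begins 47 mm behind the grasp point.
Start: joints at [1.565, 0.359, 0.012, 0, -1.224, -0.288], TCP at [0.195, 0.646, 0.405] pointing down, gripper open.
Joint ranges: [-3.07, 3.07], [-1.43, 2.12], [-1.02, 1.25], [-3.03, 1.67], [-3.05, -0], [-3.03, 3.03]. Speed limits (rad/s): [2.39, 2.39, 3.01, 3.14, 3.14, 3.14].

INTERFACE

Orientations are given as [roll, pitch, yaw] about the fixed x, y, z axes, in that order (R = Rz(yaw) Ry(pitch) Rx(roll)).
In Python, from station import * gives the robot as it stands.
- The arm moves only by the tool send_rows, never from a script. Its argument "motion" is a list of rows, each an object with "offset": the shift along the tool's x, y, z in cm, a list of three; "turn": the turn about the tool's z in degrees. In form: [{"offset": [x, y, z], "turn": turn}, ...]. A call has 1 to 8 rows; each row is the pose to reach, as a shift and turn from the pose commanded when the call began, along the tool's axes at that moment; what a row does not reach only later rows make up. A row lasts 1/10 s, in which the tool goes at most 50 mm and 8.59 degrees, less where a joint would pass 70% of its speed; a pose out of reach is approached as far as the arm can. A call with a gripper value outside its range is refused whole. "hand" is the opening, from -1 (shut) to 1 (fully open), set as the call begins (left out, the last holds). The fingers move at their own pace and stop on an object; "squeeze" is the grip in N (left out, the last holds). Time passes only in rows, so rows that repeat a pose let the fingers close. It gives the time, the measured TCP pose, the force and the opening at its end, in the units of the state.
- get_state(): the state, without advancing time (a new reading comes with each control period).
- grab_frame(name): name is "scene" or "top" or "wrist"; returns a dict with "frame" (400x640x3 uint8, blue, green, red), "range_z" (400x640 float32, m along the optical axis (not along the pixel's ray), 0 where there is no reading), "vertical_fov" (degrees; the focal length in pixels is half the picture's height over the tangent of half this angle, whatever the lens; pixels are square), "cx", "cy" (the principal point, pixels), "cam_to_world" (4x4, takes a point from camera to world coordinates). Camera axes: x right, y up, looking along -z (the intrinsics and any distortion apply to the point x, -y, -z); pixel columns grow to the right and rows downward; lengths in m; the calibration is good to about 2 mm. A picture is of the moment at which its call begins.
- job_done(): hands the job in, once; it reports no verdict.
The state is a dict: "t": time; "q": joint angles; "qd": joint speeds; "joint_efforts": joint torques, N m; "eef_pos": TCP position; "ee_rot": TCP orientation; "force": force on the tool from outside, world axes, zero at the start; "moment": the same for the moment, N m; "width": finger opening in m.
Only numpy, scipy, OpenCV 4.12 (cv2) and the standard library are available. Lean on these libraries where they do the work, as an engineer would, in place of code of your own. Each camera call takes 0.05 s, during which the arm holds its last target. There are 200 camera calls.

## Working session

There is one attempt and no reset: what is moved stays moved. The work goes in short steps, Python scripts to look and compute and a tool call to move; the robot and the scene stay as the last step left them, time stands still between calls to the robot, and variables do not carry over. Pictures are saved under pics/ and viewed, about 8 in all and at most 12, crops included, and the job is handed in when it is done.

Besides the shell and the picture viewer there is one more tool, called after "Emit:" as name(argument=value, ...), one argument or row to a line, values as JSON. send_rows: Moves the arm, as the interface text tells. Its arguments: {"type":"object","properties":{"motion":{"type":"array"},"hand":{"type":"number"},"squeeze":{"type":"number"}},"required":["motion"]}

```bash
ls; mkdir -p pics; cat > h.py <<'E'
from station import *
import numpy as np, cv2
from scipy.spatial.transform import Rotation as Rot
def cloud(f):
    H,W=f["range_z"].shape; F=H/2/np.tan(np.radians(f["vertical_fov"])/2)
    u,v=np.meshgrid(np.arange(W),np.arange(H)); d=f["range_z"].astype(float)
    P=np.stack([(u-f["cx"])/F*d,-(v-f["cy"])/F*d,-d,np.ones_like(d)],-1)@np.array(f["cam_to_world"]).T
    P=P[...,:3]; P[d==0]=np.nan; return P
E
python3 - <<'E'
from h import *
s=get_state(); print(s)
f=grab_frame("top"); print({k:(v if k not in("frame","range_z") else v.shape) for k,v in f.items()})
np.savez("top.npz",P=cloud(f),im=f["frame"]); cv2.imwrite("pics/top.png",f["frame"])
E
```

```text
pics
{'t': 0.0, 'q': array([ 1.56508772e+00,  3.59434219e-01,  1.10349831e-02, -3.82671611e-04,
       -1.22405409e+00, -2.88083391e-01]), 'qd': array([ 0.00151142,  0.00112528,  0.00087828, -0.00073256,  0.00077068,
       -0.00120083]), 'joint_efforts': array([ 6.80249996e-04, -5.82713342e+01,  2.93061697e+01,  6.99723691e+00,
        7.02699821e-03, -1.52410912e-04]), 'eef_pos': array([0.19541835, 0.6458953 , 0.40367555]), 'ee_rot': array([ 3.13990172e+00, -1.25927974e-04, -2.93922235e-01]), 'force': array([-1.68497583, -0.28209354,  0.12636365]), 'moment': array([ 0.00437748, -0.03120866,  0.0155725 ]), 'width': 0.08768337626011129}
{'frame': (400, 640, 3), 'range_z': (400, 640), 'vertical_fov': 44.3374669445055, 'cx': 319.1574082853132, 'cy': 199.1586786262681, 'cam_to_world': array([[-0.03004427,  0.98291437, -0.18159483,  0.3253826 ],
       [-0.99952818, -0.02838325,  0.01173926,  0.01698601],
       [ 0.00638443,  0.18186185,  0.98330336,  1.60815956],
       [ 0.        ,  0.        ,  0.        ,  1.        ]])}
```

View pics/top.png

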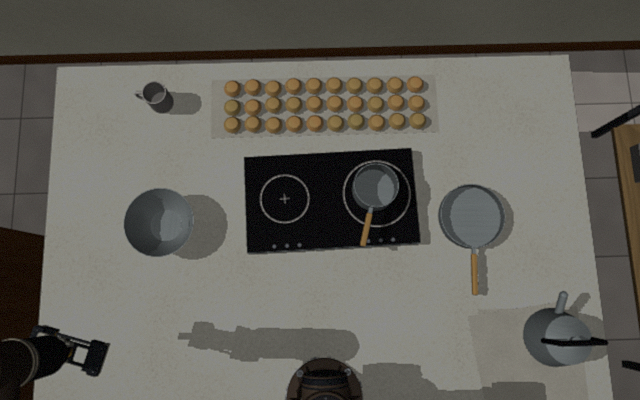

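The small ring is on the left with its cross at (285,199). The saucepan is on the right ring at (375,187), with its handle reaching to (363,244). The bowl is at left (158,222) and the frying pan at right (472,217).

```bash
cat > m.py <<'E'
from h import *
def rayz(f,u,v,z):
    H=400;F=H/2/np.tan(np.radians(f["vertical_fov"])/2);T=np.array(f["cam_to_world"])
    d=np.stack([(u-f["cx"])/F,-(v-f["cy"])/F,-np.ones(np.shape(u))],-1)@T[:3,:3].T
    return T[:3,3]+d*((z-T[2,3])/d[...,2])[...,None]
def circ(p):
    A=np.c_[2*p,np.ones(len(p))]; k=np.linalg.lstsq(A,(p**2).sum(1),rcond=None)[0]
    return k[:2],np.sqrt(k[2]+k[:2]@k[:2])
def measure(f,ring=True,pan0=None):
    P=cloud(f); im=f["frame"].astype(int); hsv=cv2.cvtColor(f["frame"],cv2.COLOR_BGR2HSV)
    V,U=np.mgrid[:400,:640]; G=rayz(f,U,V,0.04)
    wood=(hsv[...,1]>90)&(hsv[...,2]>60)&(P[...,2]>.085)&(P[...,2]<.125)&(abs(P[...,0]-.45)<.25)&(abs(P[...,1]+.05)<.3)
    h=P[wood]; print("glass z",np.nanmedian(P[195:205,255:275,2]))
    c=h.mean(0); w,vec=np.linalg.eigh(np.cov(h[:,:2].T)); d=vec[:,1]; d=d*(-1 if d[0]>0 else 1)
    t=(h[:,:2]-c[:2])@d; print("handle c",c,"dir",d,"ends",t.min(),t.max(),"n",len(h))
    hm=c[:2]+d*(t.max()+t.min())/2; print("handle mid",hm,"-> axis est",hm-d*.1405, "yaw(+x)",np.degrees(np.arctan2(-d[1],-d[0])))
    rim=(P[...,2]>.112)&(P[...,2]<.13)&~wood&(np.hypot(P[...,0]-hm[0]+d[0]*.14,P[...,1]-hm[1]+d[1]*.14)<.1)
    r=P[rim][:,:2]; k=circ(r)
    for _ in range(3):
        e=abs(np.hypot(*(r-k[0]).T)-k[1]); k=circ(r[e<.006])
    print("rim",k,rim.sum())
    if ring:
        g=(im.min(-1)>60)&(abs(P[...,2]-.04)<.012); c0=rayz(f,np.array([285.]),np.array([199.]),.04)[0,:2]
        rr=np.hypot(G[...,0]-c0[0],G[...,1]-c0[1]); m=g&(rr>.065)&(rr<.1); k=circ(G[m][:,:2]); print("ring",k,m.sum(), "cross",G[g&(rr<.02)][:,:2].mean(0))
E
python3 - <<'E'
from m import *
measure(grab_frame("top"))
f=grab_frame("scene"); cv2.imwrite("pics/scene.png",f["frame"])
E
```

```text
glass z 0.04168647277384274
handle c [ 0.50372535 -0.14172406  0.10832303] dir [-0.96784814  0.25153524] ends -0.0532077415428724 0.05152524357489744 n 188
handle mid [ 0.50453955 -0.14193566] -> axis est [ 0.64052221 -0.17727637] yaw(+x) -14.568378662323394
rim (array([ 0.6396389 , -0.17835769]), np.float64(0.06806300982313045)) 186
ring (array([0.62142164, 0.11190861]), np.float64(0.0779064745616541)) 288 cross [0.62091413 0.11234841]
```

View pics/scene.png

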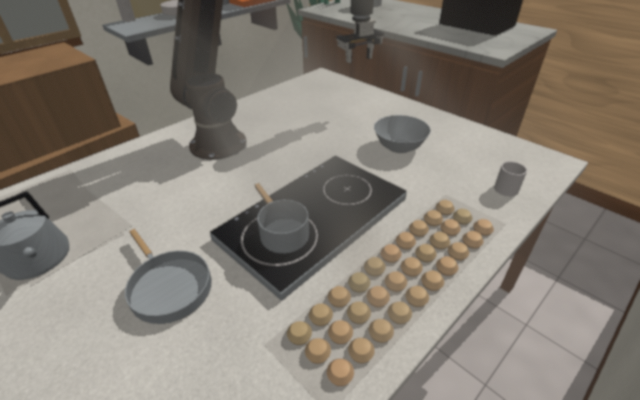

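Both estimates agree: pan axis is at about (0.640, -0.178), handle yaw is -14.6°, and the ring centre is at about (0.621, 0.112). I'll move over the handle.

```bash
cat >> h.py <<'E'
def go(*targets):
    s=get_state(); R=Rot.from_euler("xyz",s["ee_rot"]).as_matrix(); print("t",s["t"],"pos",s["eef_pos"],"rpy",s["ee_rot"],"F",s["force"],"w",s["width"])
    for p,yaw in targets:
        D=R.T@Rot.from_euler("xyz",[np.pi,0,np.radians(yaw)]).as_matrix()
        print((R.T@(np.array(p)-s["eef_pos"])*100).round(2),"turn",np.degrees(np.arctan2(D[1,0],D[0,0])).round(2))
E
python3 -c "
from h import *
go(([.5,.2,.36],-14.6),([.504,-.142,.33],-14.6))"
```

```text
t 0.15 pos [0.19542249 0.64596096 0.40393427] rpy [ 3.14034208e+00 -1.28125057e-04 -2.93837788e-01] F [-0.15242804  0.5403106  -0.26591192] w 0.08755132366800646
[42.07 33.86  4.44] turn -2.24
[52.36 66.47  7.48] turn -2.24
```

Emit:
send_rows(
  motion=[
    {"offset": [2,1.6,0.2],"turn": 0},
    {"offset": [5.5,4.4,0.5],"turn": -1},
    {"offset": [9.4,7.5,1],"turn": -2.2},
    {"offset": [13.3,10.6,1.5],"turn": -2.2},
    {"offset": [17.2,13.7,2],"turn": -2.2},
    {"offset": [21.1,16.8,2.5],"turn": -2.2},
    {"offset": [25,19.9,3],"turn": -2.2},
    {"offset": [28,22.5,3.4],"turn": -2.2},
  ],
  hand=1,
  squeeze=25,
)

```text
t: 0.95
eef_pos: [0.3992, 0.3473, 0.3704]
ee_rot: [3.141, 0.0, -0.256]
force: [1.2, 0.7, 0.3]
width: 0.0877
```

```bash
python3 -c "
from h import *
go(([.5,.2,.36],-14.6),([.504,-.142,.33],-14.6))"
```

```text
t 0.95 pos [0.39918045 0.34726786 0.37040865] rpy [ 3.14131270e+00  1.17489183e-04 -2.55971849e-01] F [1.15078525 0.74741779 0.29495944] w 0.08774509814020058
[13.48 11.69  1.04] turn -0.07
[22.53 44.68  4.05] turn -0.07
```

Emit:
send_rows(
  motion=[
    {"offset": [2,3,0.5],"turn": 0},
    {"offset": [4,7,1],"turn": 0},
    {"offset": [6,11.4,1.5],"turn": 0},
    {"offset": [8.2,15.8,2],"turn": 0},
    {"offset": [10.4,20.2,2.5],"turn": 0},
    {"offset": [12.5,24.6,3],"turn": 0},
    {"offset": [14.7,29,3.5],"turn": 0},
    {"offset": [16.8,33.4,4],"turn": 0},
  ],
)

```text
t: 1.75
eef_pos: [0.4764, -0.018, 0.3307]
ee_rot: [-3.141, -0.001, -0.255]
force: [1.4, 0.3, 1.1]
width: 0.0878
```

```bash
python3 -c "
from h import *
go(([.504,-.142,.33],-14.6))"
```

```text
t 1.75 pos [ 0.47640837 -0.01795317  0.3307147 ] rpy [-3.14121381e+00 -5.47355816e-04 -2.54962715e-01] F [1.42543273 0.2816974  1.14379294] w 0.08776311074415984
[ 5.8  11.31  0.07] turn -0.01
```

Emit:
send_rows(
  motion=[
    {"offset": [2,4,0],"turn": 0},
    {"offset": [4,7.8,0],"turn": 0},
    {"offset": [5.4,10.5,0],"turn": 0},
    {"offset": [5.8,11.3,0],"turn": 0},
    {"offset": [5.8,11.3,0],"turn": 0},
    {"offset": [5.8,11.3,0],"turn": 0},
  ],
)

```text
t: 2.35
eef_pos: [0.5038, -0.1397, 0.3305]
ee_rot: [-3.142, 0.001, -0.256]
force: [-0.1, 0.3, -0.2]
width: 0.0877
```

```bash
python3 - <<'E'
from m import *
f=grab_frame("wrist"); cv2.imwrite("pics/wrist1.png",f["frame"])
try: measure(f,ring=False)
except Exception as e: print(e)
go(([.504,-.142,.259],-14.6))
E
```

```text
glass z 0.04082215022140412
handle c [ 0.51014    -0.14450869  0.10842588] dir [-0.9677552   0.25189259] ends -0.04562226329184383 0.056158680414494976 n 3552
handle mid [ 0.50504166 -0.14318167] -> axis est [ 0.64101127 -0.17857258] yaw(+x) -14.589534246621788
rim (array([ 0.6395768 , -0.17832646]), np.float64(0.06722685975724206)) 2656
t 2.4 pos [ 0.50385292 -0.13930962  0.33061612] rpy [-3.14149040e+00  1.88491776e-04 -2.54948448e-01] F [-0.40472264  0.16725825 -0.52115963] w 0.08762405241020614
[0.08 0.26 7.16] turn -0.01
```

View pics/wrist1.png

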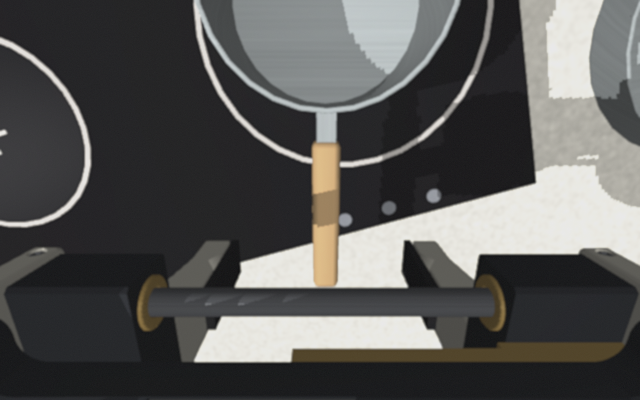

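The handle (x≈326, y 145–285) lies between the jaws at nearly the right angle, and the near measurement agrees with the top one. Descending.

Emit:
send_rows(
  motion=[
    {"offset": [0.1,0.35,1.5],"turn": 0},
    {"offset": [0.2,0.35,3.5],"turn": 0},
    {"offset": [0.2,0.35,5.5],"turn": 0},
    {"offset": [0.2,0.35,6.7],"turn": 0},
    {"offset": [0.2,0.35,7.1],"turn": 0},
    {"offset": [0.2,0.35,7.1],"turn": 0},
    {"offset": [0.2,0.35,7.1],"turn": 0},
  ],
  hand=1,
  squeeze=60,
)

```text
t: 3.1
eef_pos: [0.5055, -0.1436, 0.2604]
ee_rot: [-3.141, -0.001, -0.255]
force: [-0.0, -0.6, 0.2]
width: 0.0875
```

```bash
python3 - <<'E'
from m import *
measure(grab_frame("wrist"),ring=False)
go(([.505,-.143,.259],-14.6))
E
```

```text
glass z 0.040792954986590704
handle c [ 0.5198915  -0.14719707  0.10840096] dir [-0.96754778  0.25268812] ends -0.03602104790640804 0.05604764940711764 n 5310
handle mid [ 0.51020316 -0.14466683] -> axis est [ 0.64614362 -0.18016951] yaw(+x) -14.636638712359748
rim (array([ 0.63949825, -0.17833911]), np.float64(0.06689442801885735)) 5860
t 3.15 pos [ 0.50554047 -0.14369846  0.26054056] rpy [-3.14127790e+00 -1.41531405e-03 -2.54930004e-01] F [ 0.06480943 -0.43892471  0.54265788] w 0.08730444751268338
[-0.07 -0.05  0.15] turn -0.01
```

Emit:
send_rows(
  motion=[
    {"offset": [0,0,0.1],"turn": 0},
    {"offset": [0,0,0.1],"turn": 0},
    {"offset": [0,0,0.1],"turn": 0},
    {"offset": [0,0,0.1],"turn": 0},
    {"offset": [0,0,0.1],"turn": 0},
    {"offset": [0,0,0.1],"turn": 0},
    {"offset": [0,0,0.1],"turn": 0},
    {"offset": [0,0,0.1],"turn": 0},
  ],
  hand=-1,
  squeeze=60,
)

```text
t: 3.95
eef_pos: [0.5051, -0.1439, 0.2586]
ee_rot: [3.142, 0.0, -0.255]
force: [0.2, 0.1, 0.7]
width: 0.0291
```

```bash
python3 - <<'E'
from m import *
measure(grab_frame("top")); measure(grab_frame("wrist"),ring=False)
go(([.4872,.1466,.259],-14.6))
E
```

```text
glass z 0.04185820937321383
handle c [ 0.46720824 -0.13206927  0.10755709] dir [-0.9806414   0.19581227] ends -0.013140512429424725 0.013818382104603942 n 48
handle mid [ 0.46687587 -0.1320029 ] -> axis est [ 0.60465599 -0.15951453] yaw(+x) -11.292178163423962
rim (array([ 0.63875076, -0.17807242]), np.float64(0.06806468860266056)) 61
ring (array([0.62137316, 0.11181301]), np.float64(0.0779074562217973)) 196 cross [0.62119007 0.11234374]
glass z 0.04080328064651667
handle c [ 0.52043066 -0.14734406  0.10837987] dir [-0.96724827  0.25383221] ends -0.03557082539805015 0.053958076199000934 n 5385
handle mid [ 0.51153814 -0.14501042] -> axis est [ 0.64743652 -0.18067385] yaw(+x) -14.704399350681653
rim (array([ 0.63945051, -0.17833479]), np.float64(0.06685745787130608)) 5973
t 4.05 pos [ 0.50511546 -0.1438808   0.25863561] rpy [ 3.14154593e+00  8.32754968e-05 -2.55380531e-01] F [ 0.09404542 -0.8853223  -0.29117369] w 0.021524090133062
[ -9.07 -27.65  -0.04] turn -0.03
```

Emit:
send_rows(
  motion=[
    {"offset": [0,0,0],"turn": 0},
    {"offset": [0,0,0],"turn": 0},
    {"offset": [0,0,0],"turn": 0},
    {"offset": [0,0,0],"turn": 0},
  ],
)

```text
t: 4.45
eef_pos: [0.5051, -0.1438, 0.2586]
ee_rot: [-3.142, 0.0, -0.255]
force: [1.4, 0.5, 0.3]
width: 0.0175
```

Emit:
send_rows(
  motion=[
    {"offset": [-0.1,-0.3,0],"turn": 0},
    {"offset": [-0.3,-0.9,0],"turn": 0},
    {"offset": [-0.6,-1.8,0],"turn": 0},
    {"offset": [-0.9,-2.8,0],"turn": 0},
    {"offset": [-1.2,-3.8,0],"turn": 0},
    {"offset": [-1.5,-4.6,0],"turn": 0},
    {"offset": [-1.6,-5,0],"turn": 0},
    {"offset": [-1.6,-5,0],"turn": 0},
  ],
)

```text
t: 5.25
eef_pos: [0.502, -0.0912, 0.2587]
ee_rot: [3.141, 0.001, -0.255]
force: [-2.5, -1.3, 2.3]
width: 0.0176
```

```bash
python3 - <<'E'
from m import *
f=grab_frame("wrist"); cv2.imwrite("pics/wrist2.png",f["frame"])
measure(f,ring=False)
go(([.4868,.1465,.259],-14.6))
E
```

```text
glass z 0.04082460709302668
handle c [ 0.51702704 -0.09530891  0.10834259] dir [-0.9646541   0.26351939] ends -0.03552818265752389 0.05465464956079649 n 5477
handle mid [ 0.50780182 -0.09278882] -> axis est [ 0.64333572 -0.12981329] yaw(+x) -15.278993156127276
rim (array([ 0.63569306, -0.12758139]), np.float64(0.06686110966069214)) 5956
t 5.3 pos [ 0.50196748 -0.09130487  0.25863835] rpy [ 3.14148404e+00  7.46343834e-04 -2.55089019e-01] F [-2.51146092 -1.59151281  1.9089318 ] w 0.0171575947334943
[ -7.47 -22.63  -0.03] turn -0.02
```

View pics/wrist2.png

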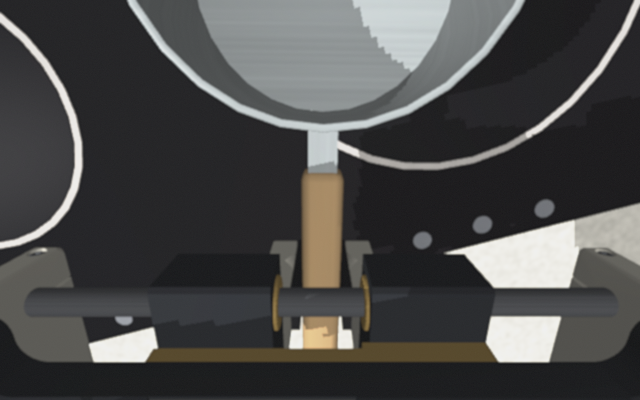

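The handle (x≈322) is gripped and the pan slid with the tool, turning only about 0.6°. Continuing.

Emit:
send_rows(
  motion=[
    {"offset": [-0.1,-0.4,0],"turn": 0},
    {"offset": [-0.5,-1.4,0],"turn": 0},
    {"offset": [-0.9,-2.8,0],"turn": 0},
    {"offset": [-1.4,-4.4,0],"turn": 0},
    {"offset": [-2,-6,0],"turn": 0},
    {"offset": [-2.5,-7.6,0],"turn": 0},
    {"offset": [-3,-9.2,0],"turn": 0},
    {"offset": [-3.5,-10.8,0],"turn": 0},
  ],
)

```text
t: 6.1
eef_pos: [0.4955, 0.0219, 0.2586]
ee_rot: [3.141, 0.0, -0.256]
force: [0.8, -6.2, 0.8]
width: 0.0172
```

```bash
python3 - <<'E'
from m import *
measure(grab_frame("wrist"),ring=False)
go(([.4868,.1465,.259],-14.6))
E
```

```text
glass z 0.040775283122154685
handle c [0.51058762 0.01755815 0.10833864] dir [-0.96281189  0.27017267] ends -0.03551169558542025 0.05562218190103478 n 5463
handle mid [0.50090631 0.0202748 ] -> axis est [ 0.63618138 -0.01768446] yaw(+x) -15.674541901656998
rim (array([ 0.62903348, -0.01546455]), np.float64(0.06685942020673487)) 5971
t 6.15 pos [0.49568119 0.02359151 0.25865716] rpy [-3.14138919e+00  3.49400150e-05 -2.55396104e-01] F [-2.13849115  3.11981553 -0.48312877] w 0.017526122934260265
[ -3.96 -11.67  -0.03] turn -0.03
```

Emit:
send_rows(
  motion=[
    {"offset": [-0.3,-1,0],"turn": 0},
    {"offset": [-0.9,-2.6,0],"turn": 0},
    {"offset": [-1.4,-4.3,0],"turn": 0},
    {"offset": [-2,-6,0],"turn": 0},
    {"offset": [-2.5,-7.7,0],"turn": 0},
    {"offset": [-3.1,-9.4,0],"turn": 0},
    {"offset": [-3.6,-11,0],"turn": 0},
    {"offset": [-3.9,-11.8,0],"turn": 0},
  ],
)

```text
t: 6.95
eef_pos: [0.4878, 0.1461, 0.2586]
ee_rot: [3.141, 0.0, -0.255]
force: [1.0, -7.4, 1.4]
width: 0.0176
```

Emit:
send_rows(
  motion=[
    {"offset": [0,-0.1,0],"turn": 0},
    {"offset": [0,-0.1,0],"turn": 0},
    {"offset": [0,-0.1,0],"turn": 0},
  ],
)

```text
t: 7.25
eef_pos: [0.4878, 0.1466, 0.2586]
ee_rot: [-3.141, 0.0, -0.256]
force: [-2.8, 0.3, 2.1]
width: 0.0174
```

```bash
python3 - <<'E'
from m import *
f=grab_frame("top"); cv2.imwrite("pics/top2.png",cv2.resize(f["frame"][120:280,200:460],None,fx=3,fy=3))
try: measure(f,ring=False)
except Exception as e: print(e)
measure(grab_frame("wrist"),ring=False)
go(([.4868,.1465,.259],-14.6))
E
```

```text
glass z 0.1135036375709979
handle c [0.44780916 0.15809074 0.10866816] dir [-0.78750782  0.61630466] ends -0.010684631646369161 0.010539662939094691 n 32
handle mid [0.44786624 0.15804607] -> axis est [0.55851109 0.07145527] yaw(+x) -38.04678047259647
rim (array([0.62185574, 0.10998525]), np.float64(0.06820110688306555)) 57
glass z 0.040794070933206555
handle c [0.50294873 0.14255901 0.1083516 ] dir [-0.96523572  0.26138096] ends -0.03544231405988872 0.05458271653364368 n 5466
handle mid [0.49371123 0.14506048] -> axis est [0.62932685 0.10833645] yaw(+x) -15.152018921994548
rim (array([0.62173892, 0.1106254 ]), np.float64(0.06686493286876913)) 5968
t 7.35 pos [0.48784739 0.14661897 0.25862885] rpy [-3.14128458e+00  3.83017240e-04 -2.55810609e-01] F [-3.63152352  0.12229265  2.4861665 ] w 0.017342941434871504
[-0.1   0.04 -0.04] turn -0.06
```

View pics/top2.png

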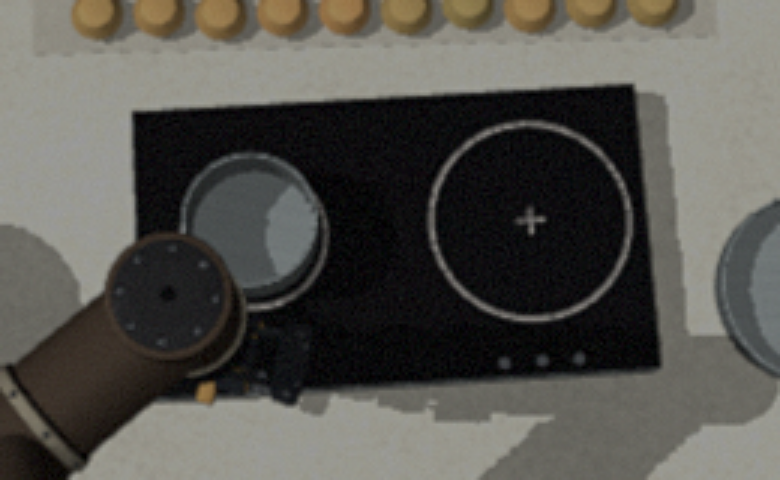

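The pan stands on the small ring (crop 255,222) and is within about 2 mm of the ring centre by both cameras. Releasing.

Emit:
send_rows(
  motion=[
    {"offset": [0,0,0],"turn": 0},
    {"offset": [0,0,0],"turn": 0},
    {"offset": [0,0,0],"turn": 0},
    {"offset": [0,0,0],"turn": 0},
    {"offset": [0,0,0],"turn": 0},
    {"offset": [0,0,0],"turn": 0},
    {"offset": [0,0,0],"turn": 0},
    {"offset": [0,0,0],"turn": 0},
  ],
  hand=0.6,
)

```text
t: 8.15
eef_pos: [0.488, 0.1469, 0.2587]
ee_rot: [3.142, -0.0, -0.255]
force: [0.7, 0.2, 0.1]
width: 0.0696
```

```bash
python3 - <<'E'
from m import *
measure(grab_frame("wrist"),ring=False)
go(([.4868,.1465,.259],-14.6))
E
```

```text
glass z 0.04076851503484537
handle c [0.50310294 0.14251685 0.10840343] dir [-0.96519572  0.26152862] ends -0.03523642044502249 0.05451336394950987 n 5367
handle mid [0.49379993 0.14503759] -> axis est [0.62940993 0.10829282] yaw(+x) -15.160784331656389
rim (array([0.62173392, 0.11063139]), np.float64(0.0668620207289337)) 5979
t 8.2 pos [0.48801906 0.14687321 0.25867298] rpy [ 3.14158437e+00 -3.48512325e-05 -2.55340322e-01] F [ 0.10705542 -0.68836425 -0.26692363] w 0.0694042590190572
[-0.11  0.07 -0.03] turn -0.03
```

Emit:
send_rows(
  motion=[
    {"offset": [0,0,-1],"turn": 0},
    {"offset": [0,0,-3],"turn": 0},
    {"offset": [0,0,-6],"turn": 0},
    {"offset": [0,0,-9.5],"turn": 0},
    {"offset": [0,0,-13],"turn": 0},
    {"offset": [-1,-4,-14],"turn": 0},
    {"offset": [-2,-8,-14],"turn": 0},
    {"offset": [-2,-12,-14],"turn": 0},
  ],
)

```text
t: 9.0
eef_pos: [0.4983, 0.2691, 0.4009]
ee_rot: [-3.139, -0.001, -0.256]
force: [0.9, -0.8, 0.7]
width: 0.07
```

Emit:
send_rows(
  motion=[
    {"offset": [-1,-4,0],"turn": 0},
    {"offset": [-2,-8,0],"turn": 0},
    {"offset": [-2,-12,0],"turn": 0},
    {"offset": [-2,-14,0],"turn": 0},
    {"offset": [-2,-15,0],"turn": 0},
    {"offset": [-2,-15,0],"turn": 0},
    {"offset": [-2,-15,0],"turn": 0},
    {"offset": [-2,-15,0],"turn": 0},
  ],
)

```text
t: 9.8
eef_pos: [0.5174, 0.417, 0.3992]
ee_rot: [-3.141, -0.0, -0.256]
force: [-0.1, 0.2, 0.3]
width: 0.0704
```

```bash
python3 - <<'E'
from m import *
f=grab_frame("top"); cv2.imwrite("pics/top3.png",f["frame"])
measure(f,ring=False)
go(([.4868,.1465,.259],-14.6))
E
```

```text
glass z 0.04634027767427917
handle c [0.48711301 0.14722451 0.10874361] dir [-0.96452979  0.26397404] ends -0.05147101140563568 0.04967706620158946 n 178
handle mid [0.48797817 0.14698773] -> axis est [0.62349461 0.10989938] yaw(+x) -15.305998809210426
rim (array([0.62191312, 0.10995904]), np.float64(0.06817692193547514)) 174
t 9.85 pos [0.51746862 0.4170783  0.39931307] rpy [-3.14109267e+00 -1.68705547e-04 -2.56213732e-01] F [-0.19306347  0.27944811 -0.80141514] w 0.0698695801919723
[ 3.89 26.96 14.02] turn -0.08
```

View pics/top3.png

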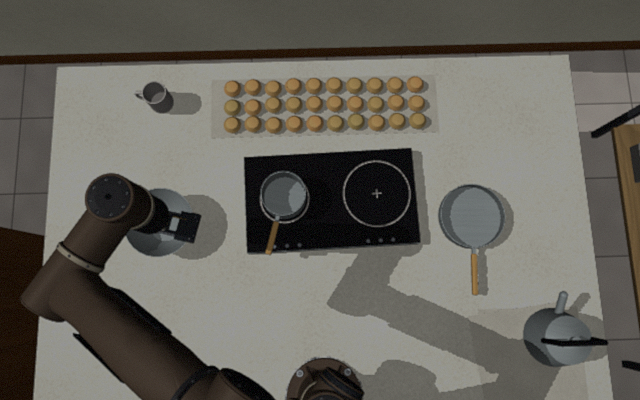

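The saucepan stands on the small ring at (285,197). The bowl at (158,222) and the frying pan at (472,217) have not moved, and the gripper is clear of everything.

```bash
python3 -c "
from station import *
print(job_done())"
```

```text
the job is handed in; nothing more can be done
None
```

I gripped the saucepan by its handle, slid it level across the glass to the small ring, let go and moved the arm well clear. I then handed the job in at about 9.9 s.

- **Position:** the last top picture puts the pan's axis at (0.622, 0.110) and the ring centre at (0.621, 0.112), about 2 mm apart. The wrist camera, just after release, gave (0.622, 0.111).
- **Level:** the handle height read 0.108–0.109 m throughout, so the pan was neither lifted nor tipped. It turned about 0.5° in yaw.
- **Bystanders:** I compared the bowl and frying pan only by eye in the top pictures, and neither appears to have moved. The arm partly hides the bowl in the last one.
- **Readings that disagreed:** estimating the pan's axis from the handle was up to about 8 mm off whenever the gripper hid part of the handle. I used the rim fit instead. With the arm clear, the two agreed to about 2 mm.

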